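# Stand a sign board in its clamp stand and lock it

### The arm

A 6-joint arm with a two-finger parallel gripper is mounted at the origin on the work surface. World frame = base frame: x ahead of the robot, y to its left, z up, the work surface at z = 0. Lengths are in m, angles in rad, forces in N, time in s.
With the tool pointing down it reaches from about 0.4 to 0.825 m from the base axis. Payload 7 kg.
Tool frame: the origin (TCP) lies on the centre line of the jaws, within the pads' length; the fingertips stand 22 mm ahead of it and the grasp point (between the pads) lies 3 mm ahead of it; z points along the fingers, y is the line along which they close (so a half turn about z gives the same grasp; the last joint's range is limited). The gripper opens to 88 mm and grips with 3 to 60 N. Pads are 19 mm wide; open, the fingers measure 130 mm over their backs; the gripper's body (78 mm by 193 mm) begins 47 mm behind the grasp point.
Start: joints at [-0.914, 0.359, 0.012, 0, -1.224, -0.288], TCP at [0.243, -0.63, 0.249] pointing down, gripper open.
Joint ranges: [-3.07, 3.07], [-1.43, 2.12], [-1.02, 1.25], [-3.03, 1.67], [-3.05, -0], [-3.03, 3.03]. Speed limits (rad/s): [2.39, 2.39, 3.01, 3.14, 3.14, 3.14].

### API

Orientations are given as [roll, pitch, yaw] about the fixed x, y, z axes, in that order (R = Rz(yaw) Ry(pitch) Rx(roll)).
In Python, from station import arm gives the robot as it stands.
- The arm moves only by the tool arm_command, never from a script. Its argument "series" is one flat list of numbers, 7 for each row, row after row: the turn, a rotation vector about the tool's x, y, z each as a share of 90 degrees, from -1 to 1, then the shift along the tool's x, y, z each as a share of 0.1 m, from -1 to 1, then the opening, from 0 (shut) to 1 (fully open). A call has 1 to 8 rows; each row is the pose to reach, as a shift and turn from the pose commanded when the call began, along the tool's axes at that moment; what a row does not reach only later rows make up. A row lasts 1/8 s, in which the tool goes at most 62.5 mm and 10.7 degrees, less where a joint would pass 70% of its speed; a pose out of reach is approached as far as the arm can. A call with a number of a shift or a turn outside -1 to 1 is refused whole. A call with a gripper value outside its range is refused whole. The fingers move at their own pace and stop on an object; "force" is the grip in N (left out, the last holds). Time passes only in rows, so rows that repeat a pose let the fingers close. It gives the time, the measured TCP pose, the force, the opening and the grip force at its end, in the units of the state.
- arm.get_state(): the state, without advancing time (a new reading comes with each control period).
- arm.grab_frame(name): name is "scene" or "top" or "wrist"; returns the picture (400x640x3 uint8, blue, green, red); there is no depth.
- arm.camera_model(name): a dict with "fovy" (degrees; the focal length in pixels is half the picture's height over the tangent of half this angle, whatever the lens; pixels are square), "cx", "cy" (the principal point, pixels), "pose" (4x4, takes a point from camera to world coordinates). Camera axes: x right, y down, z forward; pixel columns grow to the right and rows downward; lengths in m; the calibration is good to about 2 mm. A picture is of the moment at which its call begins: read the wrist's pose just before it. camera_model takes no time and is no camera call; for the wrist camera it gives the pose at the moment of the call.
- arm.job_done(): hands the job in; it is judged then, once.
The state is a dict: "t": time; "q": joint angles; "qd": joint speeds; "joint_efforts": joint torques, N m; "eef_pos": TCP position; "ee_rot": TCP orientation; "force": force on the tool from outside, world axes, zero at the start; "moment": the same for the moment, N m; "width": finger opening in m; "gripper_force": force on a finger pad.
Only numpy, scipy, OpenCV 4.12 (cv2) and the standard library are available. Lean on these libraries where they do the work, as an engineer would, in place of code of your own. Each camera call takes 0.05 s, during which the arm holds its last target. There are 200 camera calls.

### The job

Take the larger of the two dark wooden boards out of the storage rack, lower it gently upright into the slot of the sign stand (do not let it drop in), and let go. Then slide the stand's end stop up until the board is held snugly between the stop and the fixed end post, and after that flip the stop's cam lever fully down to lock it. Leave the smaller board in the rack and the other goods where they are.

Things in the scene. Friction and masses are not known exactly. Their poses are not given: they have to be found in the camera images.
- board: The larger dark wooden board, 140 wide (its y) x 105 high (its z) x 10 thick (its x), 0.18 kg, standing upright in one of the rack's two slots. Origin: centre of its bottom edge. Grasp it by the middle of its top edge, across the thickness. Its two faces are alike.
- small_board: The smaller dark wooden board, 95 wide (y) x 70 high (z) x 10 thick (x), in the rack's other slot; stays there. Origin: centre of its bottom edge.
- rack: Low light-wood storage rack, 116 (x) x 170 (y) x 40 high, fixed; two slots along its y at x = +35 and x = -35 mm, 14 wide, slot floor 12 above the table. Origin: centre of its underside.
- stand: Light-wood sign stand, fixed to the table: base 92 (x, from -57 to +35) x 300 (y, -150 to +150) x 15 thick. Along its y runs a slot 14 wide between two cheeks, centred on x = 0, floor at z = 15; the cheeks are 52 high with flared lips (mouth 30 wide). Fixed wooden end post at the -y end, inner face at y = -125, 90 high. Steel sliding end stop at the +y end. Origin: centre of the underside.
- slot (a point): Point on the floor of the stand's slot where the middle of the board's bottom edge lies when the board touches the end post (stand x = 0, y = -55, z = 15 mm). Axes as the stand; the slot runs along y, and the board is 140 wide along it.
- stop (a joint): Travel of the sliding end stop towards the end post (stand's -y), in m: 0 fully open (200 mm between post and stop), starts at 0 to 0.035, end of travel 0.075; 0.060 when it holds the 140 mm board against the post. The slide moves with about 3 N when the cam is free; the cam drum clamps it when the lever is down.
- stop_top (a point): Middle of the top face of the sliding stop, 89 above the table. The stop's block is 46 wide (stand x) x 50 long (stand y), from z = 53 to 89; it can be pushed on its outer (+y) face or gripped across its 46 mm.
- cam (a joint): Angle of the cam lever in rad: 0 raised (free; arm 1 rad above level), 1.0 fully down (arm level, pointing to the stand's -x, locked). It stays where left; the last 0.4 rad are stiffer (about 5 N at the grip).
- cam_pivot (a point): Pivot of the cam lever, on the stop's front (-x) side, 36 in front of the stop's middle, 31.5 above the table; the pivot axis runs along the stand's y, and the arm swings in the stand's x-z plane.
- cam_grip (a point): Middle of the flat grip of the cam lever, 73 from the pivot; the grip is 34 long, 26 wide, 12 thick, its middle plane 3 above the line from the pivot when down. The arm between is 14 wide, 9 thick.
- jar_a: Green glass candle jar with steel lid, 68 across, 85 high, between the rack and the stand, near the robot; not to be disturbed. Origin: centre of its underside.
- jar_b: Green glass candle jar, 68 across, 85 high, beyond the middle; not to be disturbed. Origin: centre of its underside.
- jar_c: Amber glass candle jar, 68 across, 85 high, beyond and to the right; not to be disturbed. Origin: centre of its underside.
- diffuser: Amber diffuser bottle, 60 across, 120 high, beyond and to the left; not to be disturbed. Origin: centre of its underside.
- dish: White plate-like dish, 110 across, 20 high, beyond and to the right; not to be disturbed. Origin: centre of its underside.
- tin: Low metal tin, 64 across, 50 high, near the robot on the right; not to be disturbed. Origin: centre of its underside.
There are look-alikes about, which are no part of the job. Leave any red or yellow look-alike of the board alone.

How it is judged:
On the way, in this order (a step that is already met when the one before it is completed fails the run):
1. the board is lowered into the stand's slot while still held (z of board in the frame of slot below 0.015 m and x of board in the frame of slot between -0.006 and 0.006 m and y of board in the frame of slot between -0.065 and 0.065 m and angle between the y axis of board and the y axis of stand, either way round below 0.15 rad and angle between board's own z axis and vertical below 0.25 rad and contact force between the fingers and board above 0.5 N), for 0.05 s.
2. the board stands on the slot floor, let go (z of board in the frame of slot below 0.005 m and x of board in the frame of slot between -0.006 and 0.006 m and y of board in the frame of slot between -0.065 and 0.065 m and angle between the y axis of board and the y axis of stand, either way round below 0.15 rad and angle between board's own z axis and vertical below 0.25 rad and contact force between the fingers and board below 0.1 N), for 0.2 s.
3. the stop is slid up: no more than 5 mm of play between post, board and stop (z of board in the frame of slot below 0.005 m and x of board in the frame of slot between -0.006 and 0.006 m and y of board in the frame of slot between -0.065 and 0.065 m and angle between the y axis of board and the y axis of stand, either way round below 0.15 rad and angle between board's own z axis and vertical below 0.25 rad and value of joint stop above 0.055 m), for 0.2 s.
4. the cam lever is flipped down (value of joint cam above 0.85 rad and value of joint stop above 0.055 m), for 0.2 s.
At the end, for the whole second after the job is handed in: The larger board stands at rest on the floor of the stand's slot (within 5 mm), upright, with at most 5 mm of play in all between post, board and stop (stop at 0.055 or more), and the cam lever is down (0.85 rad or more) (all of step 4 and z of board in the frame of slot below 0.005 m and x of board in the frame of slot between -0.006 and 0.006 m and y of board in the frame of slot between -0.065 and 0.065 m and angle between the y axis of board and the y axis of stand, either way round below 0.15 rad and angle between board's own z axis and vertical below 0.25 rad and velocity of joint stop between -0.01 and 0.01 m/s and velocity of joint cam between -0.1 and 0.1 rad/s and linear speed of board below 0.02 m/s); the robot touches nothing.
It fails at once if the small board or another of the goods is moved more than 30 mm (distance of any of jar_a, jar_b, jar_c, diffuser, dish, tin, small_board from where it was at the start of the episode above 0.03 m).
It fails at once if the board is rammed against the stand with more than 80 N (contact force between board and stand above 80 N).
It also fails if it takes over 61 s, if anything falls off the work surface, if the arm or the gripper's body presses on something with over 40 N, if the wrist force passes 120 N, or if a joint passes its speed limit or range.

## Working session

There is one attempt and no reset: what is moved stays moved. The work goes in short steps, Python scripts to look and compute and a tool call to move; the robot and the scene stay as the last step left them, time stands still between calls to the robot, and variables do not carry over. Pictures are saved under pics/ and viewed, at most 10 in all, crops included, and the job is handed in when it is done.

Besides the shell and the picture viewer there is one more tool, called as name(argument=value, ...) on one line, values as JSON. arm_command: Moves the arm, as the interface text tells. Its arguments: {"type":"object","properties":{"series":{"type":"array"},"force":{"type":"number"}},"required":["series"]}

```bash
ls; mkdir -p pics
python3 - <<'E'
from station import arm
import cv2,numpy as np
np.set_printoptions(precision=4,suppress=True)
for n in("top","scene"):
    im=arm.grab_frame(n);cv2.imwrite(f"pics/{n}0.png",im)
    print(n,arm.camera_model(n))
print(arm.get_state())
E
```

```text
pics
top {'fovy': 51.440822438631955, 'cx': 323.74298799187056, 'cy': 200.3068269148718, 'pose': array([[ 0.0223, -0.9908,  0.1333,  0.3754],
       [-0.9997, -0.0205,  0.0147, -0.0479],
       [-0.0119, -0.1336, -0.991 ,  1.0624],
       [ 0.    ,  0.    ,  0.    ,  1.    ]])}
scene {'fovy': 55.83150615209993, 'cx': 313.5859161812144, 'cy': 199.07509872806776, 'pose': array([[ 0.0769,  0.7693, -0.6342,  1.0909],
       [ 0.997 , -0.0574,  0.0513, -0.0954],
       [ 0.0031, -0.6363, -0.7714,  0.8428],
       [ 0.    ,  0.    ,  0.    ,  1.    ]])}
{'t': 0.1, 'q': array([-0.9139,  0.3593,  0.0112, -0.0003, -1.2241, -0.2881]), 'qd': array([-0.0002, -0.0015,  0.0016,  0.0022, -0.0001, -0.001 ]), 'joint_efforts': array([ -0.0018, -58.4162,  29.3754,   7.0154,   0.0102,  -0.0001]), 'eef_pos': array([ 0.2431, -0.6293,  0.2477]), 'ee_rot': array([ 3.1401, -0.0001, -2.773 ]), 'force': array([1.0296, 0.3976, 0.6644]), 'moment': array([-0.0576,  0.0275,  0.0618]), 'gripper_force': 0.0, 'width': 0.0876266832585385}
```

View pics/top0.png

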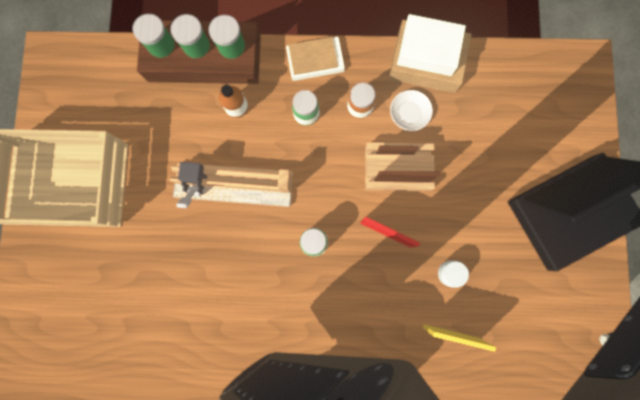

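View pics/scene0.png

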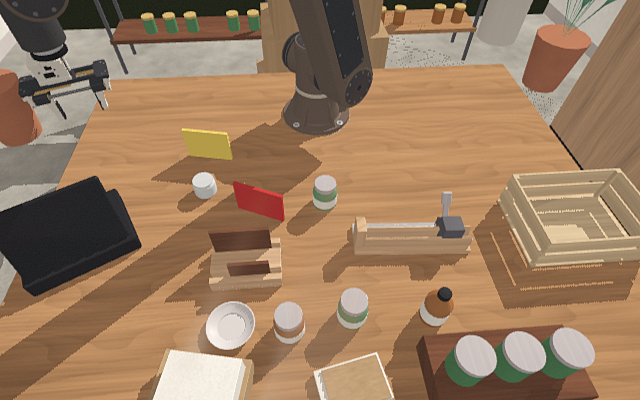

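The top view shows the rack at (400,167), with dark boards at rows ~150 and ~180. The stand runs from (172,185) to (290,190), with its steel stop at (190,175) and lever at (183,200), and the post is at the right (-y) end. In the scene view the rack's near-robot slot, at (240,240), holds the taller and wider board; the small one is at (248,268). The red (260,200) and yellow (207,143) boards are the decoys. I'll confirm this in an enlarged crop.

Run:
```python
import cv2,numpy as np
s=cv2.imread("pics/scene0.png");t=cv2.imread("pics/top0.png")
R=lambda a,w,h:cv2.resize(a,(w,h),interpolation=cv2.INTER_CUBIC)
a=R(t[130:215,160:300],560,340)   # x4
b=R(t[135:200,355:445][:, :60],240,260)
c=R(t[135:200,355:445],360,260); d=R(s[222:292,200:290],360,280)
o=np.zeros((600,800,3),np.uint8); o[:340,:560]=a; o[340:,:360]=c; 
e=R(s[185:260,345:475],440,254); o[345:599,360:800]=e; o[:187,560:800]=R(s[222:292,200:290],240,187)
cv2.imwrite("pics/crop.png",o)
```

```text
(no output)
```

View pics/crop.png

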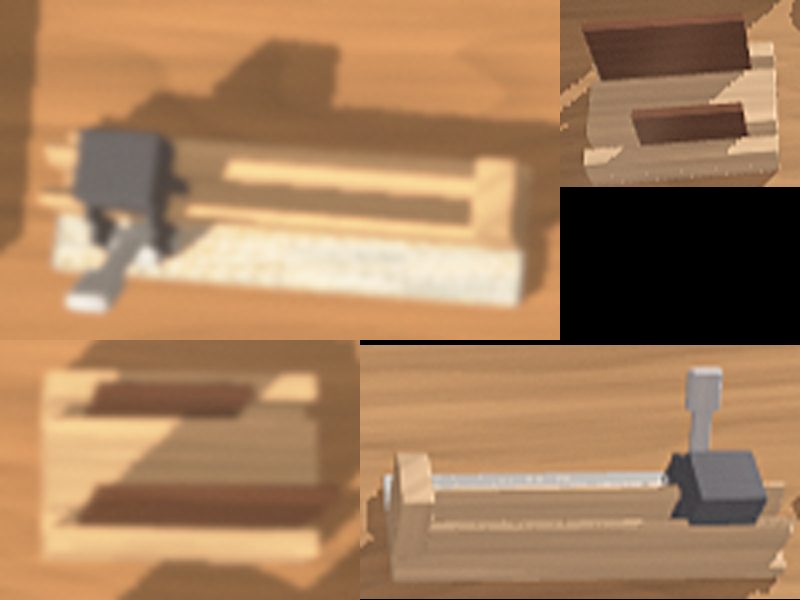

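The crop confirms it. The near-robot board in the rack (scene (240,240)) is clearly the taller and wider one, so that's the target. Next come coarse positions by casting rays.

```bash
cat > h.py <<'E'
from station import arm
import cv2,numpy as np
from scipy.spatial.transform import Rotation as Ro
np.set_printoptions(precision=4,suppress=True)
def ray(m,uv,z):
    f=200/np.tan(np.radians(m["fovy"])/2);P=m["pose"]
    d=P[:3,:3]@[(uv[0]-m["cx"])/f,(uv[1]-m["cy"])/f,1];o=P[:3,3]
    return o+d*(z-o[2])/d[2]
def proj(m,X):
    f=200/np.tan(np.radians(m["fovy"])/2);P=m["pose"]
    c=P[:3,:3].T@(np.array(X)-P[:3,3]);return np.array([f*c[0]/c[2]+m["cx"],f*c[1]/c[2]+m["cy"]])
def tool(p,yaw,s=None):
    "shift (share of .1 m, tool axes) and turn (share of 90deg) to reach TCP p pointing down with yaw"
    s=s or arm.get_state();R=Ro.from_euler('xyz',s['ee_rot'])
    T=Ro.from_euler('xyz',[np.pi,0,yaw])
    return (R.inv()*T).as_rotvec()/(np.pi/2),R.inv().apply(np.array(p)-s['eef_pos'])/.1
E
python3 - <<'E'
from h import *
m=arm.camera_model("top")
def g(n,pts,z,o):
    print(n,*[ray(m,(p[0]/4+o[0],p[1]/4+o[1]),z)[:2] for p in pts])
A=(160,130);C=(355,135)
g("stop",[(80,130),(165,132),(160,210),(78,205)],.089,A)
g("post",[(475,158),(518,160)],.09,A)
g("base front",[(55,270),(520,303)],.015,A)
g("rack",[(42,32),(318,35),(318,215),(42,215)],.04,C)
g("board top",[(105,145),(340,147)],.117,C)
g("grip",[(88,295)],.093,A)
for n,p,z in(("jar_a",(313,239),.085),("jar_b",(305,100),.085)): print(n,ray(m,p,z))
m=arm.camera_model("scene")
for n,p in(("boardtopL",(209,232)),("boardtopR",(271,229.5))): print(n,ray(m,p,.117))
E
```

```text
stop [0.591  0.3143] [0.5907 0.2629] [0.5432 0.263 ] [0.5452 0.3123]
post [0.5783 0.0757] [0.5776 0.05  ]
base front [0.5156 0.3516] [0.5006 0.0532]
rack [ 0.6614 -0.135 ] [ 0.6627 -0.3089] [ 0.5477 -0.3074] [ 0.5442 -0.1361]
board top [ 0.5733 -0.1655] [ 0.5748 -0.3011]
grip [0.4907 0.3012]
jar_a [ 0.4148 -0.0102  0.085 ]
jar_b [0.7546 0.0182 0.085 ]
boardtopL [ 0.575  -0.2971  0.117 ]
boardtopR [ 0.5787 -0.1535  0.117 ]
```

arm_command(series=[0,0,-0.765,-1,1,0,1,0,0,-0.765,-1,1,0,1,0,0,-0.765,-1,1,0,1,0,0,-0.765,-1,1,0,1,0,0,-0.765,-1,1,0,1,0,0,-0.765,-1,1,0,1,0,0,-0.765,-1,1,0,1,0,0,-0.765,-1,1,0,1])

```text
t: 1.1
eef_pos: [0.3004, -0.5001, 0.2482]
ee_rot: [3.141, 0.001, -1.572]
force: [0.3, 0.2, 0.5]
width: 0.0877
gripper_force: 0.0
```

arm_command(series=[0,0,0,-0.9,-0.9,0,1,0,0,0,-0.9,-0.9,0,1,0,0,0,-0.9,-0.9,0,1,0,0,0,-0.9,-0.9,0,1])

```text
t: 1.6
eef_pos: [0.3907, -0.41, 0.2485]
ee_rot: [3.141, 0.0, -1.571]
force: [0.6, 0.0, -0.2]
width: 0.0879
gripper_force: 0.0
```

arm_command(series=[0,0,0,-0.9,-0.9,0,1,0,0,0,-0.9,-0.9,0,1,0,0,0,-0.9,-0.9,0,1,0,0,0,-0.9,-0.9,0,1])

```text
t: 2.1
eef_pos: [0.48, -0.321, 0.2483]
ee_rot: [3.141, 0.0, -1.572]
force: [-0.4, -0.1, 0.4]
width: 0.0878
gripper_force: 0.0
```

arm_command(series=[0,0,0,-0.9,-0.9,0,1,0,0,0,-0.9,-0.9,0,1,0,0,0,-0.9,-0.9,0,1,0,0,0,-0.9,-0.9,0,1])

```text
t: 2.6
eef_pos: [0.5698, -0.2315, 0.2483]
ee_rot: [3.141, 0.0, -1.572]
force: [-0.7, 0.5, 0.9]
width: 0.0876
gripper_force: 0.0
```

Run:
```python
from h import *
m=arm.camera_model("wrist");im=arm.grab_frame("wrist");cv2.imwrite("pics/w1.png",im)
print(m)
for X in([.574,-.16,.117],[.574,-.30,.117]):print(proj(m,X))
```

```text
{'fovy': 63.781790486589394, 'cx': 319.4677720951072, 'cy': 195.4023487976704, 'pose': array([[-1.    ,  0.0023, -0.0014,  0.5692],
       [ 0.0019,  0.967 ,  0.2548, -0.3014],
       [ 0.0019,  0.2548, -0.967 ,  0.3852],
       [ 0.    ,  0.    ,  0.    ,  1.    ]])}
[313.927  269.8487]
[312.8445 112.5162]
```

View pics/w1.png

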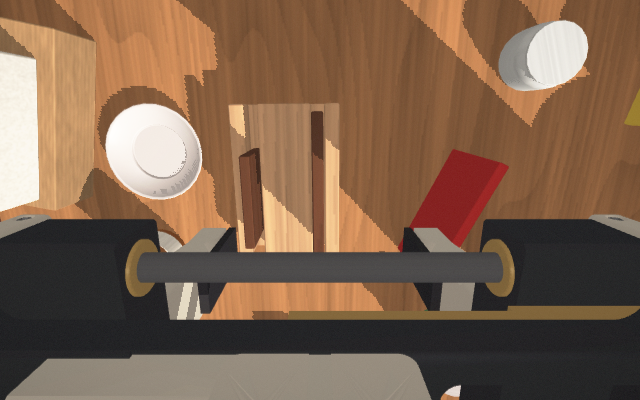

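The wrist view shows the board's top edge as a dark vertical strip at u≈311–324, from v≈111 down to the gripper bar at ~252. The small board is at (250,200). I'll measure the strip with a mask.

Run:
```python
from h import *
m=arm.camera_model("wrist");im=cv2.imread("pics/w1.png")
r=im[105:250,300:335].astype(int)
mask=(r.sum(2)<260)
for v in (8,30,60,90,120,140):
    c=np.where(mask[v])[0]; 
    if len(c): print(v+105,c.min()+300,c.max()+300,[ray(m,(u,v+105),.117)[:2] for u in(c.min()+299.5,c.max()+300.5)])
print("far",np.where(mask[:,17:20].all(1))[0][:2]+105, ray(m,(318,np.where(mask[:,17:20].all(1))[0][0]+104.5),.117))
print(im[170,300:335].sum(1))
```

```text
113 311 322 [array([ 0.5756, -0.2999]), array([ 0.5659, -0.2999])]
135 311 322 [array([ 0.5758, -0.2824]), array([ 0.5659, -0.2824])]
165 312 317 [array([ 0.5752, -0.2575]), array([ 0.5701, -0.2575])]
195 312 314 [array([ 0.5754, -0.2314]), array([ 0.5728, -0.2313])]
225 313 322 [array([ 0.5748, -0.2039]), array([ 0.5659, -0.2039])]
245 313 322 [array([ 0.5749, -0.1848]), array([ 0.5659, -0.1848])]
far [111 112] [ 0.5696 -0.3019  0.117 ]
[380 374 372 373 390 403 412 404 364 345 348 304 191 257 266 261 262 258
 260 267 270 262 278 289 358 430 581 586 583 577 577 580 582 584 577]
```

arm_command(series=[0,0,0,0,0,0.5,0.45,0,0,0,0,0,1,0.45,0,0,0,0,0,1,0.45,0,0,0,0,0,1,0.45], force=25)

```text
t: 3.15
eef_pos: [0.5712, -0.2317, 0.1507]
ee_rot: [-3.14, -0.001, -1.572]
force: [0.2, 0.1, 0.9]
width: 0.0532
gripper_force: 0.0
```

arm_command(series=[0,0,0,0,0,0.2,0.45,0,0,0,0,0,0.37,0.45,0,0,0,0,0,0.37,0.45,0,0,0,0,0,0.37,0,0,0,0,0,0,0.37,0,0,0,0,0,0,0.37,0,0,0,0,0,0,0.37,0])

```text
t: 4.03
eef_pos: [0.5708, -0.2304, 0.1119]
ee_rot: [-3.141, -0.0, -1.571]
force: [-0.8, 0.5, 0.9]
width: 0.0098
gripper_force: 25.0
```

arm_command(series=[0,0,0,0,0,-0.2,0,0,0,0,0,0,-0.5,0,0,0,0,0,0,-0.9,0,0,0,0,0,0,-1,0,0,0,0,0,0,-1,0])

```text
t: 4.65
eef_pos: [0.5706, -0.2302, 0.2117]
ee_rot: [-3.141, 0.0, -1.571]
force: [-0.3, -0.7, -2.4]
width: 0.0098
gripper_force: 25.0
```

arm_command(series=[0,0,0,-0.2,0,-0.35,0,0,0,0,-0.6,0,-0.35,0,0,0,0,-0.96,0,-0.35,0,0,0,0,-0.96,0,-0.35,0])

```text
t: 5.15
eef_pos: [0.5699, -0.1323, 0.2448]
ee_rot: [3.139, 0.001, -1.569]
force: [0.1, -1.0, -2.0]
width: 0.0098
gripper_force: 25.0
```

arm_command(series=[0,0,0,-0.4,0,0,0,0,0,0,-0.8,0,0,0,0,0,0,-0.96,0,0,0,0,0,0,-0.96,0,0,0])

```text
t: 5.65
eef_pos: [0.5704, -0.038, 0.2456]
ee_rot: [3.14, -0.0, -1.57]
force: [-0.3, 0.3, -1.7]
width: 0.01
gripper_force: 25.0
```

arm_command(series=[0,0,0,-0.4,0,0,0,0,0,0,-0.8,0,0,0,0,0,0,-0.96,0,0,0,0,0,0,-0.96,0,0,0])

```text
t: 6.15
eef_pos: [0.5707, 0.0576, 0.2461]
ee_rot: [3.141, -0.0, -1.57]
force: [-0.7, -1.1, -2.2]
width: 0.0096
gripper_force: 25.0
```

arm_command(series=[0,0,0.032,-0.4,0.05,0,0,0,0,0.032,-0.7,0.09,0,0,0,0,0.032,-0.9,0.09,0,0,0,0,0.032,-0.96,0.09,0,0,0,0,0.032,-0.96,0.09,0,0])

```text
t: 6.78
eef_pos: [0.5619, 0.1532, 0.2464]
ee_rot: [3.141, -0.0, -1.621]
force: [0.0, -0.2, -1.3]
width: 0.0098
gripper_force: 25.0
```

Run:
```python
from h import *
m=arm.camera_model("wrist");im=arm.grab_frame("wrist");cv2.imwrite("pics/w2.png",im)
print(m["pose"]);s=arm.get_state();print(s["eef_pos"],s["ee_rot"],s["force"],s["width"])
m=arm.camera_model("scene")
for n,p,z in(("postA",(395,453),.09),("postB",(428,453),.09),("postC",(435,502),.09),("postD",(400,502),.09),("s1",(705,452),.089),("s2",(755,450),.089),("s3",(765,495),.089),("s4",(690,497),.089)):
    print(n,ray(m,(345+(p[0]-360)/440*130,185+(p[1]-345)/254*75),z))
```

```text
[[-0.9987  0.0494  0.0116  0.5578]
 [ 0.0508  0.9658  0.2541  0.0834]
 [ 0.0014  0.2544 -0.9671  0.3833]
 [ 0.      0.      0.      1.    ]]
[0.5618 0.1529 0.2464] [ 3.1413 -0.0004 -1.6217] [ 0.4573 -0.9243 -0.9776] 0.009515053345839884
postA [0.5371 0.0539 0.09  ]
postB [0.5389 0.0781 0.09  ]
postC [0.5825 0.0759 0.09  ]
postD [0.5806 0.051  0.09  ]
s1 [0.5525 0.2823 0.089 ]
s2 [0.5535 0.3197 0.089 ]
s3 [0.5935 0.3137 0.089 ]
s4 [0.5912 0.2594 0.089 ]
```

View pics/w2.png

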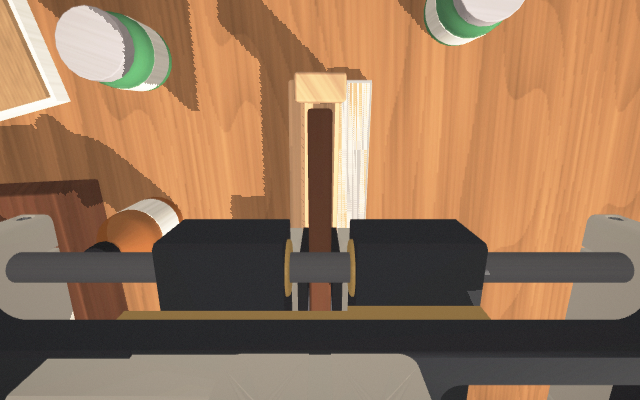

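The held board is centred at u≈320. The post top is at (295–346, 73–102) and the base's front edge at u≈371→366, so the board is nearly aligned. I'll compute the exact offset.

Run:
```python
from h import *
m=arm.camera_model("wrist");im=cv2.imread("pics/w2.png")
for p in((295,73),(346,73),(346,102),(296,102)):print("post",ray(m,p,.09))
g=im.astype(int).sum(2)
for v in(120,150,180,210):
    d=np.abs(np.diff(cv2.GaussianBlur(im[v-1:v+2].astype(np.float32).mean(0),(1,3),0).sum(1)))
    u=[k for k in range(285,385) if d[k]>60 and d[k]==d[max(0,k-2):k+3].max()]
    print(v,[(k+.5,round(ray(m,(k+.5,v),.052)[0],4)) for k in u])
for v in(90,210):
  d=np.diff(g[v,355:385]);k=355.5+np.argmax(np.abs(d));print("base front",k,ray(m,(k,v),.015))
```

```text
post [0.5767 0.0508 0.09  ]
post [0.533 0.053 0.09 ]
post [0.5338 0.0769 0.09  ]
post [0.5775 0.0747 0.09  ]
120 [(307.5, np.float64(0.5698)), (334.5, np.float64(0.5427)), (370.5, np.float64(0.5066))]
150 [(307.5, np.float64(0.5716)), (333.5, np.float64(0.5449)), (368.5, np.float64(0.509))]
180 [(307.5, np.float64(0.5735)), (332.5, np.float64(0.5472)), (367.5, np.float64(0.5104))]
210 [(304.5, np.float64(0.5787)), (308.5, np.float64(0.5744)), (332.5, np.float64(0.5486)), (365.5, np.float64(0.513))]
base front 371.5 [0.4994 0.0641 0.015 ]
base front 365.5 [0.508  0.2009 0.015 ]
```

arm_command(series=[0,0,0.003,0,0.01,0.3,0,0,0,0.003,0,0.01,0.6,0,0,0,0.003,0,0.01,0.8,0,0,0,0.003,0,0.01,0.9,0,0,0,0.003,0,0.01,1,0,0,0,0.003,0,0.01,1,0])

```text
t: 7.58
eef_pos: [0.5607, 0.1534, 0.1463]
ee_rot: [3.141, -0.0, -1.626]
force: [0.1, 0.6, -1.4]
width: 0.0099
gripper_force: 25.0
```

arm_command(series=[0,0,0,0,0,0.05,0,0,0,0,0,0,0.1,0,0,0,0,0,0,0.15,0,0,0,0,0,0,0.2,0,0,0,0,0,0,0.23,0,0,0,0,0,0,0.23,0])

```text
t: 8.32
eef_pos: [0.5608, 0.1537, 0.1233]
ee_rot: [3.141, -0.0, -1.626]
force: [0.8, -0.6, -1.5]
width: 0.0099
gripper_force: 25.0
```

arm_command(series=[0,0,0,0,0,0.02,0,0,0,0,0,0,0.04,0,0,0,0,0,0,0.06,0,0,0,0,0,0,0.075,0,0,0,0,0,0,0.075,0])

```text
t: 8.95
eef_pos: [0.5608, 0.1537, 0.1159]
ee_rot: [3.142, -0.0, -1.626]
force: [-0.0, 0.2, -2.8]
width: 0.0097
gripper_force: 25.0
```

arm_command(series=[0,0,0,0,0,0.005,0,0,0,0,0,0,0.01,0,0,0,0,0,0,0.015,0,0,0,0,0,0,0.02,0,0,0,0,0,0,0.02,0])

```text
t: 9.57
eef_pos: [0.561, 0.1537, 0.1149]
ee_rot: [-3.141, 0.0, -1.626]
force: [-1.4, -0.7, 5.2]
width: 0.0099
gripper_force: 25.0
```

arm_command(series=[0,0,0,0,0,0.015,0.4,0,0,0,0,0,0.01,0.4,0,0,0,0,0,0.01,0.4,0,0,0,0,0,0.01,0.4,0,0,0,0,0,0.01,0.4,0,0,0,0,0,-0.2,0.4,0,0,0,0,0,-0.5,0.4,0,0,0,0,0,-0.8,0.4])

```text
t: 10.58
eef_pos: [0.5606, 0.1536, 0.1948]
ee_rot: [3.141, -0.0, -1.626]
force: [1.2, 0.2, 0.3]
width: 0.0349
gripper_force: 0.0
```

arm_command(series=[0,0,0,-0.5,0,0,0,0,0,0,-0.95,0,0,0,0,0,0,-0.95,0,0,0,0,0,0,-0.95,0,0,0])

```text
t: 11.08
eef_pos: [0.5657, 0.2485, 0.1937]
ee_rot: [3.141, -0.001, -1.626]
force: [0.2, 0.1, 0.1]
width: 0.0024
gripper_force: 0.0
```

Run:
```python
from h import *
m=arm.camera_model("wrist");im=arm.grab_frame("wrist");cv2.imwrite("pics/w3.png",im)
s=arm.get_state();print(s["t"],s["eef_pos"],s["ee_rot"],s["force"],s["width"]);print(m["pose"])
```

```text
11.125 [0.5658 0.2481 0.1939] [ 3.1412 -0.0004 -1.6262] [ 0.0613 -0.5114 -0.1339] 0.0014481836688445132
[[-0.9985  0.0535  0.0124  0.5614]
 [ 0.0549  0.9656  0.254   0.1788]
 [ 0.0016  0.2543 -0.9671  0.3307]
 [ 0.      0.      0.      1.    ]]
```

View pics/w3.png

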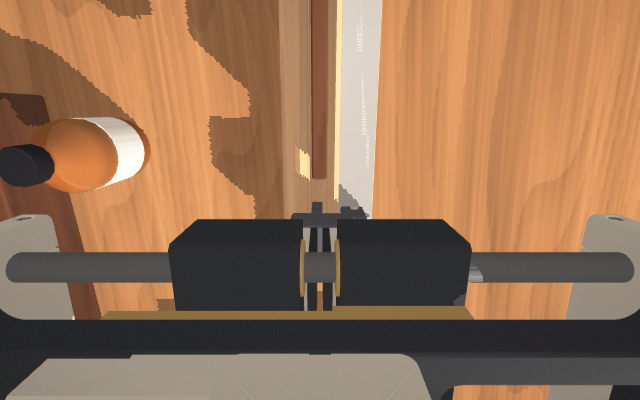

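The board stands upright in the slot (u 312–327, end at v≈178), and the stop's nose is at v≈205–215. I'll move past the stop and come down behind it.

arm_command(series=[0,0,0,-0.5,0,0,0,0,0,0,-0.97,0,0,0,0,0,0,-0.97,0,0.3,0,0,0,0,-0.97,0,0.7,0,0,0,0,-0.97,0,0.95,0,0,0,0,-0.97,0,1,0,0,0,0,-0.97,0,1,0])

```text
t: 12.0
eef_pos: [0.5719, 0.345, 0.0947]
ee_rot: [-3.141, 0.0, -1.627]
force: [0.2, 0.3, 0.2]
width: 0.0004
gripper_force: 0.0
```

arm_command(series=[0,0,0,0,0,0.11,0,0,0,0,0,0,0.11,0,0,0,0,0.08,0,0.11,0,0,0,0,0.16,0,0.11,0,0,0,0,0.24,0,0.11,0,0,0,0,0.32,0,0.11,0,0,0,0,0.4,0,0.11,0])

```text
t: 12.88
eef_pos: [0.5692, 0.3051, 0.0834]
ee_rot: [-3.141, 0.001, -1.626]
force: [-1.5, 2.5, 0.9]
width: 0.0005
gripper_force: 1.3
```

arm_command(series=[0,0,0,0.04,0,0,0,0,0,0,0.08,0,0,0,0,0,0,0.12,0,0,0,0,0,0,0.15,0,0,0])

```text
t: 13.38
eef_pos: [0.5685, 0.2904, 0.0832]
ee_rot: [-3.141, 0.0, -1.626]
force: [-1.1, 2.7, 2.4]
width: 0.0
gripper_force: 1.3
```

arm_command(series=[0,0,0,0.02,0,0,0,0,0,0,0.04,0,0,0,0,0,0,0.06,0,0,0,0,0,0,0.08,0,0,0,0,0,0,0.1,0,0,0,0,0,0,0.11,0,0,0])

```text
t: 14.12
eef_pos: [0.5678, 0.2795, 0.0831]
ee_rot: [-3.141, 0.0, -1.626]
force: [-0.6, 4.1, 2.3]
width: 0.0004
gripper_force: 1.9
```

arm_command(series=[0,0,0,0.01,0,0,0,0,0,0,0.02,0,0,0,0,0,0,0.03,0,0,0])

```text
t: 14.5
eef_pos: [0.5678, 0.2779, 0.0832]
ee_rot: [-3.141, 0.002, -1.626]
force: [-2.7, 11.0, 0.6]
width: 0.0004
gripper_force: 5.6
```

arm_command(series=[0,0,0,0.01,0,0,0,0,0,0,0.02,0,0,0])

```text
t: 14.75
eef_pos: [0.5678, 0.2778, 0.0832]
ee_rot: [-3.14, 0.005, -1.626]
force: [-3.3, 18.2, -0.9]
width: 0.0003
gripper_force: 9.1
```

The stop is hard up against the board (18 N, no further motion). I'll back off, rise and turn the tool 90° for the lever.

arm_command(series=[0,0,0,-0.1,0,0,0,0,0,0,-0.3,0,0,0,0,0,0,-0.3,0,-0.3,0,0,0,0,-0.3,0,-0.7,0,0,0,0,-0.3,0,-0.9,0,0,0,0,-0.3,0,-0.9,0])

```text
t: 15.5
eef_pos: [0.5698, 0.3052, 0.1747]
ee_rot: [-3.14, 0.001, -1.626]
force: [0.1, -0.1, -0.6]
width: 0.0007
gripper_force: 0.0
```

arm_command(series=[0,0,-0.11,0,0.2,0,0,0,0,-0.23,0,0.5,0,0,0,0,-0.34,0,0.8,0,0,0,0,-0.46,0,0.9,0,0,0,0,-0.57,0,0.9,0,0,0,0,-0.69,0,0.9,0,0,0,0,-0.8,0,0.9,0,0,0,0,-0.9,0,0.9,0,0])

```text
t: 16.5
eef_pos: [0.4787, 0.309, 0.1716]
ee_rot: [3.139, 0.001, -0.207]
force: [-0.4, 0.2, -0.5]
width: 0.0005
gripper_force: 0.0
```

Run:
```python
from h import *
s=arm.get_state();print(s["t"],s["eef_pos"],s["ee_rot"],s["force"],s["q"])
t=arm.grab_frame("top");c=arm.grab_frame("scene")
R=lambda a,w,h:cv2.resize(a,(w,h),interpolation=cv2.INTER_CUBIC)
o=np.zeros((600,600,3),np.uint8)
o[:300]=R(t[140:215,160:310],600,300);o[300:]=R(c[185:260,335:485],600,300)
cv2.imwrite("pics/c4.png",o)
m=arm.camera_model("top")
for sx,sy,z in((-75,40,.093),(23,15,.089),(-23,15,.089),(23,65,.089),(-23,65,.089)):
    p=np.array([.566,.243])+sx/1e3*np.array([.998,-.055])+(sy-40)/1e3*np.array([.055,.998])
    print(sx,sy,p,(proj(m,[*p,z])-[160,140])*4,(proj(arm.camera_model("scene"),[*p,z])-[335,185])*4+[0,300])
```

```text
16.5 [0.4787 0.309  0.1716] [ 3.139   0.0012 -0.2071] [-0.3912  0.2215 -0.4768] [ 0.9165  0.2514 -0.3281 -0.     -0.9942  0.4471]
-75 40 [0.4911 0.2471] [179.1772 256.141 ] [367.6244 350.1269]
23 15 [0.5876 0.2168] [241.1944  98.6324] [359.4777 478.9656]
-23 15 [0.5417 0.2193] [232.6953 173.9236] [344.108  418.5721]
23 65 [0.5903 0.2667] [158.7301  92.5487] [441.299  477.6257]
-23 65 [0.5444 0.2692] [149.7347 167.719 ] [423.4152 417.3255]
```

View pics/c4.png

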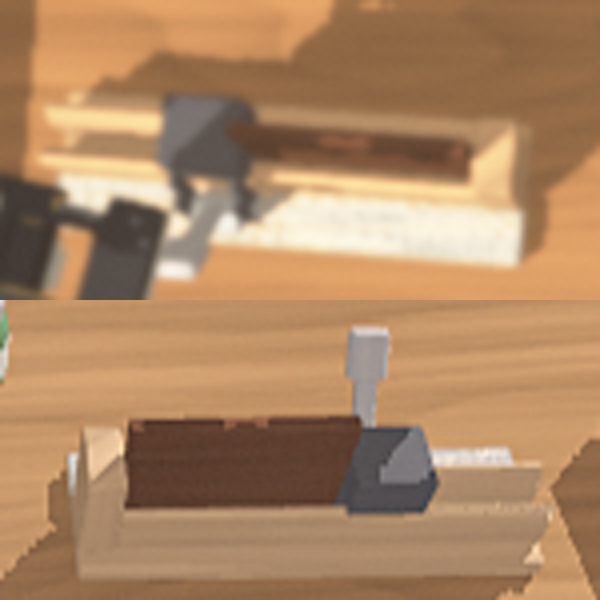

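The board (dark) is flush between the post and the stop. The lever grip is at (369,352) in the scene crop against a predicted (368,350), so my lever model holds. Next I'll move over the grip.

arm_command(series=[0,0,-0.1,0.2,0.3,0,0,0,0,-0.1,0.38,0.56,0,0,0,0,-0.1,0.38,0.56,0.2,0,0,0,-0.1,0.38,0.56,0.4,0,0,0,-0.1,0.38,0.56,0.43,0,0,0,-0.1,0.38,0.56,0.43,0])

```text
t: 17.35
eef_pos: [0.5046, 0.2467, 0.1299]
ee_rot: [3.141, 0.0, -0.057]
force: [0.5, 0.4, 0.0]
width: 0.0006
gripper_force: 0.0
```

arm_command(series=[0,0,0,0,0,0.1,0,0,0,0,-0.07,0,0.15,0,0,0,0,-0.13,0,0.2,0,0,0,0,-0.2,0,0.27,0,0,0,0,-0.26,0,0.34,0,0,0,0,-0.26,0,0.34,0])

```text
t: 18.1
eef_pos: [0.4779, 0.248, 0.0956]
ee_rot: [3.141, 0.001, -0.055]
force: [-0.2, 0.7, -0.1]
width: 0.0003
gripper_force: 0.0
```

arm_command(series=[0,0,0,-0.03,0,0.05,0,0,0,0,-0.06,0,0.1,0,0,0,0,-0.1,0,0.16,0,0,0,0,-0.13,0,0.22,0,0,0,0,-0.15,0,0.28,0,0,0,0,-0.15,0,0.28,0])

```text
t: 18.85
eef_pos: [0.463, 0.2487, 0.0673]
ee_rot: [3.141, 0.001, -0.056]
force: [0.4, 1.2, 0.4]
width: 0.0004
gripper_force: 0.6
```

arm_command(series=[0,0,0,0,0,0.02,0,0,0,0,0,0,0.04,0,0,0,0,0,0,0.06,0,0,0,0,0,0,0.06,0])

```text
t: 19.35
eef_pos: [0.4628, 0.2486, 0.0626]
ee_rot: [3.141, 0.001, -0.055]
force: [-7.8, 1.1, 15.7]
width: 0.0004
gripper_force: 7.6
```

Run:
```python
from h import *
s=arm.get_state();print(s["t"],s["eef_pos"],s["force"])
t=arm.grab_frame("top");c=arm.grab_frame("scene")
R=lambda a,w,h:cv2.resize(a,(w,h),interpolation=cv2.INTER_CUBIC)
o=np.zeros((600,600,3),np.uint8)
o[:300]=R(t[140:215,160:310],600,300);o[300:]=R(c[165:240,355:505],600,300)
cv2.imwrite("pics/c5.png",o)
```

```text
19.35 [0.4628 0.2486 0.0626] [-7.8073  1.0682 15.6943]
```

View pics/c5.png

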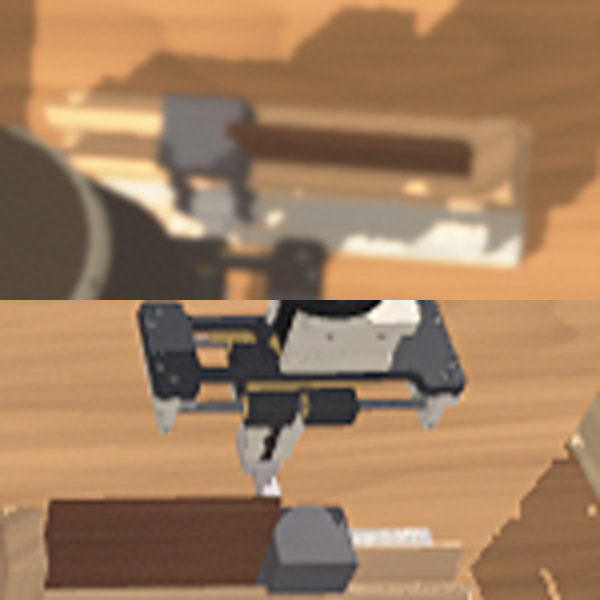

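The lever reads fully down: tip z is 0.0406 against 0.0405 expected, with firm resistance (16 N). I'll back off and check.

arm_command(series=[0,0,0,0,0,-0.2,0,0,0,0,-0.2,0,-0.5,0,0,0,0,-0.5,0,-0.9,0,0,0,0,-0.7,0,-1,0,0,0,0,-0.7,0,-1,0])

```text
t: 20.08
eef_pos: [0.393, 0.2528, 0.1627]
ee_rot: [-3.14, -0.001, -0.054]
force: [0.5, 0.0, 0.1]
width: 0.0003
gripper_force: 0.0
```

arm_command(series=[0,0,0,0,-0.5,-0.3,0,0,0,0,0,-1,-0.6,0,0,0,0,0,-1,-0.6,0,0,0,0,0,-1,-0.6,0])

```text
t: 20.58
eef_pos: [0.3992, 0.352, 0.2203]
ee_rot: [3.139, 0.002, -0.056]
force: [-0.6, -0.5, 0.2]
width: 0.0005
gripper_force: 0.0
```

Run:
```python
from h import *
s=arm.get_state();print(s["t"],s["eef_pos"],s["force"])
t=arm.grab_frame("top");c=arm.grab_frame("scene")
R=lambda a,w,h:cv2.resize(a,(w,h),interpolation=cv2.INTER_CUBIC)
o=np.zeros((600,600,3),np.uint8)
o[:300]=R(t[145:220,160:310],600,300);o[300:]=R(c[165:240,355:505],600,300)
cv2.imwrite("pics/c6.png",o)
for sx,z in((-109,.0405),(-126,.04),(-23,.089)):
    p=np.array([.566,.243])+sx/1e3*np.array([.998,-.055])
    print(sx,(proj(arm.camera_model("top"),[*p,z])-[160,145])*4,(proj(arm.camera_model("scene"),[*p,z])-[355,165])*4+[0,300])
```

```text
20.575 [0.3992 0.352  0.2203] [-0.5729 -0.4702  0.18  ]
-109 [197.9398 301.0414] [259.1961 440.9551]
-126 [195.043  328.4609] [254.1276 422.5114]
-23 [191.192  150.8196] [303.7786 497.9485]
```

View pics/c6.png

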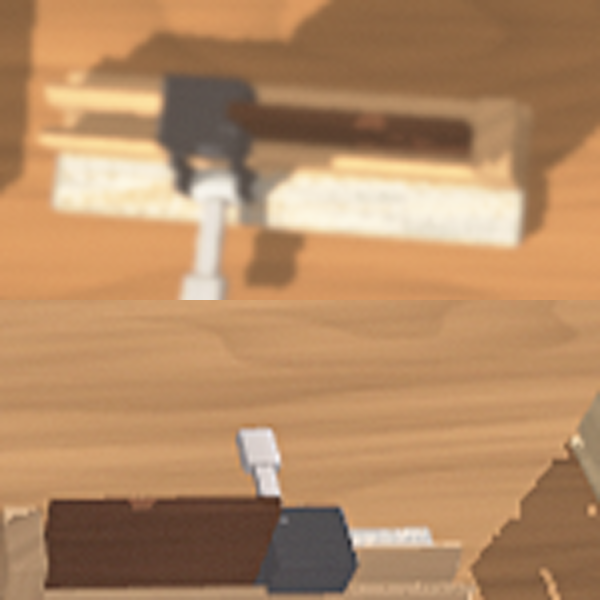

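The lever is level: its grip is at (260,446) in the crop against a predicted (259,441). The board is snug and the arm is clear, so I'm handing in.

```bash
python3 -c "
from h import *
print(arm.job_done())"
```

```text
the job is handed in; nothing more can be done
None
```

The larger board stands upright in the stand's slot, held snugly between the stop and the end post. The cam lever is locked down, and the job was handed in at about 21 s; no verdict came back.

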